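# Move the seasonings to the new rack in the same order

## Task

Move the four seasoning containers from the old light wooden rack to the new dark wooden rack, one in each cell, in the same order counted from the white end: the container that stands nearest the white end of the old rack goes into the cell nearest the white end of the new rack, and so on down the row. Keep every container upright, and leave them all standing flat and centred in their cells.

Things in the scene. Friction and masses are not known exactly. Their poses are not given: they have to be found in the camera images.
- spice_jar: white plastic spice jar with a blue and green label and a white and blue lid: 47 mm diameter all the way up, 98 mm tall. Rigid, closed, upright; origin at the centre of its underside, z up. At the start it stands on the blue pad in a cell of the old rack, its centre within about 4 mm of the pad's, any yaw. 0.07 to 0.18 kg.
- shaker: table shaker with clear lower body holding grey contents and a grey domed top: 44 mm diameter up to about 66 mm height, above that a narrower top 34 mm in diameter; 90 mm tall. Rigid, closed, upright; origin at the centre of its underside, z up. At the start it stands on the green pad in a cell of the old rack, its centre within about 4 mm of the pad's, any yaw. 0.07 to 0.18 kg.
- red_jar: amber jar with a paper label and a bright red lid: straight, 46 mm diameter, 94 mm tall (lid from 77 mm up, 45 mm diameter). Rigid, closed, upright; origin at the centre of its underside, z up. At the start it stands on the yellow pad in a cell of the old rack, its centre within about 4 mm of the pad's, any yaw. 0.07 to 0.18 kg.
- mill: pepper mill with a straight black body, 47 mm diameter up to 72 mm height, and a steel head with a small brass button; 96 mm tall. Rigid, closed, upright; origin at the centre of its underside, z up. At the start it stands on the orange pad in a cell of the old rack, its centre within about 4 mm of the pad's, any yaw. 0.07 to 0.18 kg.
- old_rack: Old, LIGHT wood rack, fixed, 82 mm wide; row of 4 square cells along y, white end block (24 mm high) at its +y end. Origin on the table under the row's middle, z up. Cell centres x = 0, y = +112.5, +37.5, -37.5, -112.5 mm (1st to 4th from white end). Cells 66 x 70 mm (x, y) inside, floor 16 mm, lips and dividers 21 mm above the table. Each cell has a coloured pad with a container on it.
- new_rack: New, DARK wood rack, fixed, 82 mm wide; row of 4 square cells along y, white end block (24 mm high) at its +y end. Origin on the table under the row's middle, z up. Cell centres x = 0, y = +112.5, +37.5, -37.5, -112.5 mm (1st to 4th from white end). Cells 66 x 70 mm (x, y) inside, floor 16 mm, lips and dividers 21 mm above the table. Empty at the start, no pads.
- blue_pad: Blue plastic pad, 58 x 58 x 3 mm, fixed to the floor of one of the old rack's cells (which cell differs every time), its origin at the centre of its underside, its top 19 mm above the table. At the start the spice jar stands on it; it stays in the old rack and marks that container's starting cell.
- green_pad: Green plastic pad, 58 x 58 x 3 mm, fixed to the floor of one of the old rack's cells (which cell differs every time), its origin at the centre of its underside, its top 19 mm above the table. At the start the shaker stands on it; it stays in the old rack and marks that container's starting cell.
- yellow_pad: Yellow plastic pad, 58 x 58 x 3 mm, fixed to the floor of one of the old rack's cells (which cell differs every time), its origin at the centre of its underside, its top 19 mm above the table. At the start the red-lidded jar stands on it; it stays in the old rack and marks that container's starting cell.
- orange_pad: Orange plastic pad, 58 x 58 x 3 mm, fixed to the floor of one of the old rack's cells (which cell differs every time), its origin at the centre of its underside, its top 19 mm above the table. At the start the mill stands on it; it stays in the old rack and marks that container's starting cell.
Things that resemble listed ones, but are neither listed nor needed, are in the scene too. What is shaped like the mill but pink or purple is not meant.

How it is judged:
At the end, for the whole second after the job is handed in: Each container stands upright (0.08 rad), released and at rest on the floor of the new rack's cell with the same number, counted from the white end, as its starting cell in the old rack (marked by its pad), centred within 14 mm along and across the rack (((y of blue_pad in the frame of old_rack between 0.0925 and 0.1325 m and y of spice_jar in the frame of new_rack between 0.0985 and 0.1265 m) or (y of blue_pad in the frame of old_rack between 0.0175 and 0.0575 m and y of spice_jar in the frame of new_rack between 0.0235 and 0.0515 m) or (y of blue_pad in the frame of old_rack between -0.0575 and -0.0175 m and y of spice_jar in the frame of new_rack between -0.0515 and -0.0235 m) or (y of blue_pad in the frame of old_rack between -0.1325 and -0.0925 m and y of spice_jar in the frame of new_rack between -0.1265 and -0.0985 m)) and x of spice_jar in the frame of new_rack between -0.014 and 0.014 m and z of spice_jar in the frame of new_rack between 0.011 and 0.02 m and angle between each of spice_jar, shaker, red_jar, mill's own z axis and vertical below 0.08 rad and linear speed of each of spice_jar, shaker, red_jar, mill below 0.02 m/s and ((y of green_pad in the frame of old_rack between 0.0925 and 0.1325 m and y of shaker in the frame of new_rack between 0.0985 and 0.1265 m) or (y of green_pad in the frame of old_rack between 0.0175 and 0.0575 m and y of shaker in the frame of new_rack between 0.0235 and 0.0515 m) or (y of green_pad in the frame of old_rack between -0.0575 and -0.0175 m and y of shaker in the frame of new_rack between -0.0515 and -0.0235 m) or (y of green_pad in the frame of old_rack between -0.1325 and -0.0925 m and y of shaker in the frame of new_rack between -0.1265 and -0.0985 m)) and x of shaker in the frame of new_rack between -0.014 and 0.014 m and z of shaker in the frame of new_rack between 0.011 and 0.02 m and ((y of yellow_pad in the frame of old_rack between 0.0925 and 0.1325 m and y of red_jar in the frame of new_rack between 0.0985 and 0.1265 m) or (y of yellow_pad in the frame of old_rack between 0.0175 and 0.0575 m and y of red_jar in the frame of new_rack between 0.0235 and 0.0515 m) or (y of yellow_pad in the frame of old_rack between -0.0575 and -0.0175 m and y of red_jar in the frame of new_rack between -0.0515 and -0.0235 m) or (y of yellow_pad in the frame of old_rack between -0.1325 and -0.0925 m and y of red_jar in the frame of new_rack between -0.1265 and -0.0985 m)) and x of red_jar in the frame of new_rack between -0.014 and 0.014 m and z of red_jar in the frame of new_rack between 0.011 and 0.02 m and ((y of orange_pad in the frame of old_rack between 0.0925 and 0.1325 m and y of mill in the frame of new_rack between 0.0985 and 0.1265 m) or (y of orange_pad in the frame of old_rack between 0.0175 and 0.0575 m and y of mill in the frame of new_rack between 0.0235 and 0.0515 m) or (y of orange_pad in the frame of old_rack between -0.0575 and -0.0175 m and y of mill in the frame of new_rack between -0.0515 and -0.0235 m) or (y of orange_pad in the frame of old_rack between -0.1325 and -0.0925 m and y of mill in the frame of new_rack between -0.1265 and -0.0985 m)) and x of mill in the frame of new_rack between -0.014 and 0.014 m and z of mill in the frame of new_rack between 0.011 and 0.02 m); the robot touches nothing.
It fails at once if the spice jar is tipped over or carried far from upright (angle between spice_jar's own z axis and vertical above 0.6 rad).
It fails at once if the shaker is tipped over or carried far from upright (angle between shaker's own z axis and vertical above 0.6 rad).
It fails at once if the red jar is tipped over or carried far from upright (angle between red_jar's own z axis and vertical above 0.6 rad).
It fails at once if the mill is tipped over or carried far from upright (angle between mill's own z axis and vertical above 0.6 rad).
It also fails if it takes over 112 s, if anything falls off the work surface, if the arm or the gripper's body presses on something with over 40 N, if the wrist force passes 120 N, or if a joint passes its speed limit or range.

## Robot

A 6-joint arm with a two-finger parallel gripper is mounted at the origin on a cart in front of the work surface, level with it; the furniture and walls round the work are solid. World frame = base frame: x ahead of the robot, y to its left, z up, the work surface at z = 0. Lengths are in m, angles in rad, forces in N, time in s.
With the tool pointing down it reaches from about 0.25 to 0.725 m from the base axis. Payload 4 kg.
Tool frame: the origin (TCP) lies midway between the tips of the shut fingers; the grasp point (between the pads) lies 19 mm behind it; z points along the fingers, y is the line along which they close (so a half turn about z gives the same grasp; the last joint's range is limited). The gripper opens to 85 mm and grips with 20 to 120 N. Pads are 22 mm wide; open, the fingers measure 114 mm over their backs; the gripper's body (76 mm by 85 mm) begins 54 mm behind the grasp point. The pads swing forward as they close: fully open they stand 13 mm farther back than shut.
Start: joints at [-1.145, 0.241, 0.005, 1.335, 0, 1.571], TCP at [0.207, -0.455, 0.231] pointing down, gripper open.
Joint ranges: [-2.72, 2.72], [-1.05, 1.87], [-1.09, 1.28], [-1.99, 2.15], [-1.42, 1.44], [-3.14, 3.14]. Speed limits (rad/s): [2.79, 2.79, 3.14, 3.14, 3.14, 3.14].

## Interface

Orientations are given as a unit quaternion [x, y, z, w].
In Python, from workcell import bot gives the robot as it stands. The module is installed in compiled form; this text tells all that it offers.
- The arm moves only by the tool drive_tool, never from a script. Its arguments are lists of equal length, an entry for each row: "slide": the shift along the tool's x, y, z scaled (see below), a list of three; "rotation": the turn, a rotation vector about the tool's x, y, z scaled (see below), a list of three. A call has exactly 8 rows; each row is the pose to reach, as a shift and turn from the pose commanded when the call began, along the tool's axes at that moment; what a row does not reach only later rows make up. The controller multiplies each number of a shift by 250 mm and each number of a turn by 0.5 rad. A row lasts 1/8 s, in which the tool goes at most 62.5 mm and 10.7 degrees, less where a joint would pass 70% of its speed; a pose out of reach is approached as far as the arm can. A call with a number of a shift or a turn outside -1 to 1 is refused whole. A call with a gripper value outside its range is refused whole. "gripper" is the opening, from 0 (shut) to 1 (fully open), set as the call begins (left out, the last holds). The fingers move at their own pace and stop on an object; the grip force is fixed at half the most. Time passes only in rows, so rows that repeat a pose let the fingers close, or fill a call up. It gives the time, the measured TCP pose, the force, the opening and the grip force at its end, in the units of the state.
- bot.get_obs(): the state, without advancing time (a new reading comes with each control period).
- bot.camera(name): name is "scene" or "top"; returns a dict with "image" (384x512x3 uint8, red, green, blue), "z_map" (384x512 float32, m along the optical axis (not along the pixel's ray), 0 where there is no reading), "camera_matrix" (3x3 intrinsics, pixels), "xyz" and "orientation" of the camera in the world. Camera axes: x right, y up, looking along -z (the intrinsics and any distortion apply to the point x, -y, -z); pixel columns grow to the right and rows downward; lengths in m; the calibration is good to about 2 mm. A picture is of the moment at which its call begins.
- bot.job_done(): hands the job in; it is judged then, once.
The state is a dict: "clock": time; "joint_pos": joint angles; "joint_vel": joint speeds; "tau": joint torques, N m; "eef_pos": TCP position; "tool_rot": TCP orientation; "ft_force": force on the tool from outside, world axes, zero at the start; "ft_torque": the same for the moment, N m; "grip_width": finger opening in m; "grasp_force": force on a finger pad.
Only numpy, scipy, OpenCV 4.12 (cv2) and the standard library are available. Lean on these libraries where they do the work, as an engineer would, in place of code of your own. Each camera call takes 0.05 s, during which the arm holds its last target. There are 200 camera calls.

## Working session

There is one attempt and no reset: what is moved stays moved. The work goes in short steps, Python scripts to look and compute and a tool call to move; the robot and the scene stay as the last step left them, time stands still between calls to the robot, and variables do not carry over. Pictures are saved under pics/ and viewed, at most 14 in all, crops included, and the job is handed in when it is done.

Besides the shell and the picture viewer there is one more tool, called after ">>>" by a JSON object that holds its "op" and its "data". drive_tool: Moves the arm, as the interface text tells. Shifts and turns lie within -1 to 1; 1 stands for 250 mm of shift or 0.5 rad of turn. Its arguments: {"type":"object","properties":{"slide":{"type":"array","items":{"type":"array","items":{"type":"number"}}},"rotation":{"type":"array","items":{"type":"array","items":{"type":"number"}}},"gripper":{"type":"number"}},"required":["slide","rotation"]}

```bash
mkdir -p pics; cat > h.py <<'E'
import numpy as np, cv2
from scipy.spatial.transform import Rotation as R
from workcell import bot
def cam(n):
    c=bot.camera(n); return c
def pts(c):
    K=np.array(c["camera_matrix"]); z=c["z_map"]; v,u=np.mgrid[:z.shape[0],:z.shape[1]]
    P=np.stack([(u-K[0,2])/K[0,0]*z,-(v-K[1,2])/K[1,1]*z,-z],-1)
    return P@R.from_quat(c["orientation"]).as_matrix().T+np.array(c["xyz"])
def ray(c,u,v,h):
    K=np.array(c["camera_matrix"]); d=np.array([(u-K[0,2])/K[0,0],-(v-K[1,2])/K[1,1],-1])
    d=R.from_quat(c["orientation"]).as_matrix()@d; o=np.array(c["xyz"]); return o+d*(h-o[2])/d[2]
E
python3 - <<'E'
from h import *
import pickle
o=bot.get_obs(); print(o)
for n in("scene","top"):
    c=cam(n); pickle.dump(c,open(n+".pkl","wb")); cv2.imwrite(f"pics/{n}0.png",c["image"][:,:,::-1]); print(n,c["xyz"],c["orientation"],c["camera_matrix"],[k for k in c])
E
```

```text
{'clock': 0.0, 'joint_pos': array([-1.14503020e+00,  2.41424652e-01,  3.75175242e-03,  1.33520777e+00,
        1.39212265e-05,  1.57078846e+00]), 'joint_vel': array([-3.14391016e-04,  1.02277278e-03,  1.28666522e-03,  2.35245077e-04,
        5.31498666e-04,  5.79088317e-05]), 'tau': array([ 1.33124322e-03, -3.72320616e+01,  2.52403915e+01,  1.71439396e-02,
       -5.89342267e-05, -2.17375558e-06]), 'eef_pos': array([ 0.20625617, -0.45479285,  0.23041764]), 'tool_rot': array([ 9.77424487e-01,  2.11282478e-01, -2.13381035e-04, -1.02011604e-03]), 'ft_force': array([-0.29902986,  0.20071085, -0.40034479]), 'ft_torque': array([-0.00557501, -0.00446468,  0.05728024]), 'grasp_force': 0.0, 'grip_width': 0.08526796070830567}
scene [-0.10044366  1.04723536  0.73826535] [-0.11600795  0.49620991  0.83246688 -0.21752422] [[495.06767698   0.         249.18020721]
 [  0.         495.06767698 184.58394826]
 [  0.           0.           1.        ]] ['image', 'z_map', 'camera_matrix', 'xyz', 'orientation']
top [ 0.32327564 -0.04052863  1.15374551] [-0.04918688  0.05744351  0.71147489 -0.69863036] [[429.53811895   0.         255.04315363]
 [  0.         429.53811895 190.08862102]
 [  0.           0.           1.        ]] ['image', 'z_map', 'camera_matrix', 'xyz', 'orientation']
```

View pics/scene0.png

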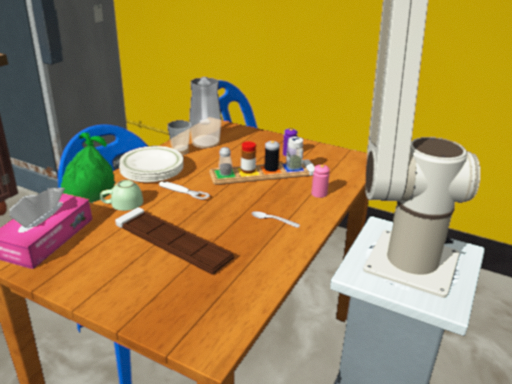

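View pics/top0.png

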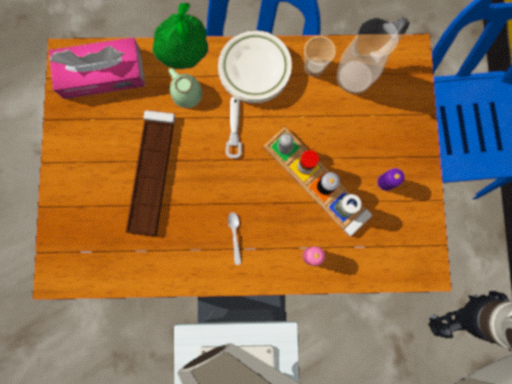

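Scene view: old rack runs from about (215,178) to (315,170), new dark rack (130,215)–(220,262). Top view, from the white end block at (358,220): spice jar (348,205), mill (328,182), red jar (309,160), shaker (286,142). The dark rack runs from its white end (158,116) to (145,232). Lookalikes are the purple mill (391,179) and the pink mill (314,256), neither of them wanted.

```bash
cat >m.py <<'E'
from h import *
import pickle
c=pickle.load(open("top.pkl","rb")); s=pickle.load(open("scene.pkl","rb"))
im=c["image"]; hsv=cv2.cvtColor(im,cv2.COLOR_RGB2HSV); P=pts(c); Z=P[...,2]; Q=pts(s)
cv2.imwrite("pics/crop.png",np.hstack([cv2.resize(im[120:245,255:380],(500,500),interpolation=cv2.INTER_CUBIC)[:,:,::-1],cv2.resize(s["image"][125:200,205:335],(300,173))[:,:,::-1].repeat(1,0)[:173] if 0 else np.zeros((500,1,3),np.uint8)]))
tab=P[240:280,60:200,2]; print("table z top",np.median(tab[tab>-.5]), "scene", np.median(Q[225:235,240:260,2]))
# dark rack: dark brown + white end, height>8mm
roi=np.zeros(Z.shape,bool); roi[105:245,118:185]=1
v=hsv[...,2].astype(int); print("rack colours",hsv[180,150],hsv[117,158],hsv[180,110])
for name,m in(("dark",roi&(v<105)),("white",roi&(hsv[...,1]<60)&(v>150)),("h>10",roi&(Z>.010))):
    n,l,st,_=cv2.connectedComponentsWithStats(m.astype(np.uint8)); i=1+st[1:,4].argmax(); mm=l==i
    print(name,st[i,4],"z",np.percentile(Z[mm],[5,50,95]).round(4))
    b=cv2.boxPoints(cv2.minAreaRect(np.argwhere(mm)[:,::-1].astype(np.float32)))
    W=np.array([ray(c,*p,.021)[:2] for p in b]); print(b.round(1).tolist(),W.round(4).tolist(), "ctr",W.mean(0).round(4))
# old rack by height
roi=np.zeros(Z.shape,bool); roi[120:245,255:380]=1
for lo,hi in((.008,.045),(.06,.13)):
  n,l,st,_=cv2.connectedComponentsWithStats((roi&(Z>lo)&(Z<hi)).astype(np.uint8))
  for i in range(1,n):
    if st[i,4]<40: continue
    mm=l==i; print(lo,st[i],"med",np.median(P[mm],0).round(4),"zmax",np.percentile(Z[mm],95).round(4))
mm=roi&(Z>.008)
b=cv2.boxPoints(cv2.minAreaRect(np.argwhere(roi&(Z>.010)&(Z<.03))[:,::-1].astype(np.float32))); W=np.array([ray(c,*p,.021)[:2] for p in b]); print("old",b.round(1).tolist(),W.round(4).tolist(),W.mean(0))
E
python3 m.py
```

```text
table z top -0.00039516577747411574 scene 0.0011877489688451592
rack colours [ 10 183  89] [ 20  10 226] [ 16 226 204]
dark 3578 z [0.0109 0.0162 0.0218]
[[126.0, 232.0], [145.10000610351562, 117.19999694824219], [181.8000030517578, 123.30000305175781], [162.60000610351562, 238.10000610351562]] [[0.3903, 0.2848], [0.702, 0.2409], [0.6832, 0.1408], [0.3726, 0.1888]] ctr [0.537  0.2138]
white 232 z [0.0194 0.0237 0.0274]
[[143.39999389648438, 118.30000305175781], [144.3000030517578, 110.30000305175781], [173.39999389648438, 113.80000305175781], [172.39999389648438, 121.69999694824219]] [[0.699, 0.2456], [0.7216, 0.2435], [0.7106, 0.164], [0.6881, 0.1663]] ctr [0.7048 0.2048]
h>10 3780 z [0.0124 0.0166 0.0234]
[[125.4000015258789, 232.60000610351562], [145.1999969482422, 109.5], [176.0, 114.5], [156.1999969482422, 237.5]] [[0.3888, 0.2863], [0.7238, 0.2411], [0.7084, 0.1568], [0.3744, 0.2056]] ctr [0.5488 0.2224]
0.008 [ 264  127  108  109 2509] med [ 0.5117 -0.2187  0.0186] zmax 0.0261
0.06 [278 134  16  18 219] med [ 0.6033 -0.1353  0.0997] zmax 0.1077
0.06 [299 150  20  22 324] med [ 0.5535 -0.1895  0.1115] zmax 0.1154
0.06 [319 173  21  21 323] med [ 0.4979 -0.2391  0.1078] zmax 0.1135
0.06 [337 195  25  23 391] med [ 0.4405 -0.2837  0.1155] zmax 0.1195
old [[262.0, 148.0], [305.0, 105.0], [393.5, 193.5], [350.5, 236.5]] [[0.6104, -0.0765], [0.73, -0.1975], [0.4798, -0.4254], [0.3676, -0.3042]] [ 0.54695291 -0.25087866]
```

View pics/crop.png

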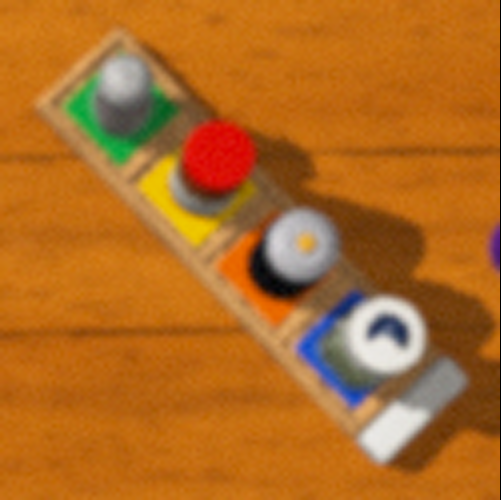

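The crop shows blue pad/spice jar next to the white end, then orange/mill, yellow/red jar, green/shaker. The row is clear, and the pink and purple mills lie outside the rack. Next I'll refine the new rack's cells and the container centres.

```bash
cat >m2.py <<'E'
from h import *
import pickle
c=pickle.load(open("top.pkl","rb")); s=pickle.load(open("scene.pkl","rb"))
def proj(c,X):
    K=np.array(c["camera_matrix"]); p=(X-np.array(c["xyz"]))@R.from_quat(c["orientation"]).as_matrix()
    return np.stack([K[0,2]+K[0,0]*p[...,0]/-p[...,2],K[1,2]-K[1,1]*p[...,1]/-p[...,2]],-1)
ctr=np.array([.5488,.2224]); d=np.array([.990,-.139]); n=np.array([.139,.990])
a=np.arange(-.19,.19,.0005); w=np.arange(-.07,.07,.0005)
out=[]
for cc in(c,s):
    X=ctr+a[None,:,None]*d+w[:,None,None]*n; X=np.concatenate([X,np.full(X.shape[:2]+(1,),.02)],-1)
    uv=proj(cc,X).astype(np.float32); out.append(cv2.remap(cc["image"],uv[...,0],uv[...,1],cv2.INTER_LINEAR))
cv2.imwrite("pics/rect.png",np.vstack(out)[:,:,::-1])
P=pts(c)
for nm,zt,(u0,v0) in(("spice",.117,(348,205)),("mill",.115,(329,182)),("red",.113,(309,160)),("shaker",.109,(286,142))):
    m=np.zeros(P.shape[:2],bool); m[v0-16:v0+17,u0-16:u0+17]=1; m&=P[...,2]>zt-.03
    l,st=cv2.connectedComponentsWithStats(m.astype(np.uint8))[1:3]; i=1+st[1:,4].argmax(); q=P[l==i]; u=q[q[:,2]>.085]
    (cx,cy),r=cv2.minEnclosingCircle(u[:,:2].astype(np.float32)); print(nm,"top z",np.percentile(q[:,2],[50,95]).round(4),"circ",round(cx,4),round(cy,4),round(r,4),"med",np.median(u,0).round(4))
Q=pts(s)
for nm,(u,v) in(("spice",(295,141)),("mill",(271,146)),("red",(248,147)),("shaker",(224,153))):
    q=Q[v-6:v+18,u-9:u+9].reshape(-1,3); q=q[q[:,2]>.06]; print("scene",nm,"zmax",np.percentile(q[:,2],97).round(4) ,np.median(q,0).round(4))
E
python3 m2.py
```

```text
spice top z [0.116  0.1198] circ 0.3877 -0.1753 0.1495 med [ 0.4422 -0.2859  0.116 ]
mill top z [0.1085 0.1136] circ 0.5012 -0.2429 0.0232 med [ 0.499  -0.2401  0.1085]
red top z [0.112  0.1157] circ 0.4504 -0.1217 0.1509 med [ 0.5548 -0.19    0.112 ]
shaker top z [0.1034 0.1083] circ 0.611 -0.1376 0.0176 med [ 0.6079 -0.1368  0.1037]
scene spice zmax 0.1194 [ 0.4391 -0.2753  0.0913]
scene mill zmax 0.1135 [ 0.4935 -0.2271  0.091 ]
scene red zmax 0.116 [ 0.5505 -0.1759  0.095 ]
scene shaker zmax 0.1093 [ 0.6031 -0.1253  0.086 ]
```

View pics/rect.png

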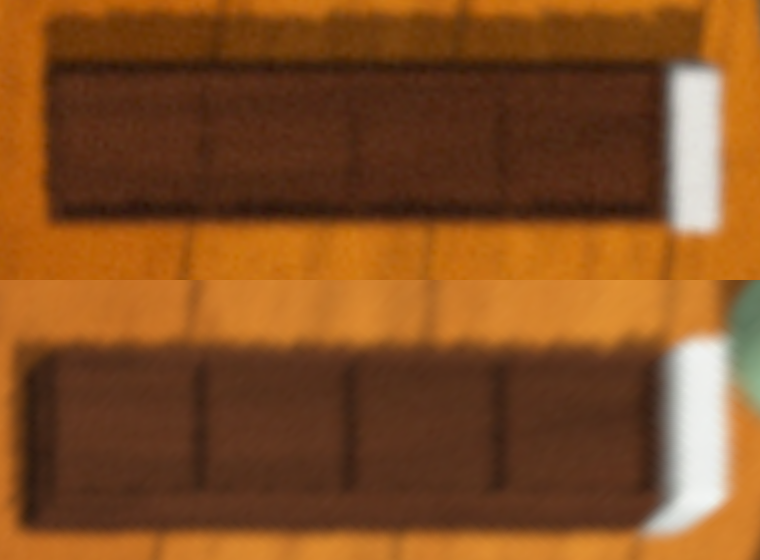

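```bash
cat >>h.py <<'E'
def go(*t):
    """scaled tool-axis slide from measured pose to each world target in turn (relative to the previous target)"""
    o=bot.get_obs(); M=R.from_quat(o["tool_rot"]).as_matrix(); p=np.array(o["eef_pos"])
    print("t",round(o["clock"],2),"p",p.round(4),"yaw y",np.degrees(np.arctan2(M[1,1],M[0,1])).round(1),"tilt",np.degrees(np.arccos(-M[2,2])).round(2),"j",np.round(o["joint_pos"],2),"w",round(o["grip_width"],4),"gf",round(o["grasp_force"],1))
    for q in t: q=np.array(q); print(q,"->",(M.T@(q-p)/.25).round(3)); p=q
E
echo ok
```

```text
ok
```

>>> {"op": "drive_tool", "data": {"slide": [[0.1,-0.02,0],[0.25,-0.05,0],[0.4,-0.08,0.0],[0.55,-0.11,0],[0.7,-0.14,0],[0.83,-0.17,0],[0.95,-0.2,0],[0.95,-0.2,0]], "rotation": [[0,0,-0.05],[0,0,-0.1],[0,0,-0.15],[0,0,-0.2],[0,0,-0.25],[0,0,-0.3],[0,0,-0.3],[0,0,-0.3]], "gripper": 1}}

```text
clock: 1.1
eef_pos: [0.4032, -0.3103, 0.2307]
tool_rot: [0.958, 0.286, -0.0, -0.001]
ft_force: [-0.7, -0.7, -0.5]
grip_width: 0.0856
grasp_force: 0.0
```

```bash
python3 -c "
from h import *
go((.443,-.287,.19),(.443,-.287,.056),(.443,-.287,.2),(.6473,.2086,.2),(.6473,.2086,.053))"
```

```text
t 1.1 p [ 0.4032 -0.3103  0.2307] yaw y -56.8 tilt 0.07 j [-0.66  0.26  0.03  1.34  0.    1.91] w 0.0856 gf 0.0
[ 0.443 -0.287  0.19 ] -> [0.184 0.009 0.163]
[ 0.443 -0.287  0.056] -> [0.    0.001 0.536]
[ 0.443 -0.287  0.2  ] -> [-0.    -0.001 -0.576]
[0.6473 0.2086 0.2   ] -> [ 1.769e+00 -1.212e+00  1.000e-03]
[0.6473 0.2086 0.053 ] -> [0.    0.001 0.588]
```

>>> {"op": "drive_tool", "data": {"slide": [[0.08,0,0],[0.184,0.009,0.08],[0.184,0.009,0.2],[0.184,0.009,0.35],[0.184,0.009,0.5],[0.184,0.009,0.6],[0.184,0.009,0.68],[0.184,0.009,0.698]], "rotation": [[0,0,0],[0,0,0],[0,0,0],[0,0,0],[0,0,0],[0,0,0],[0,0,0],[0,0,0]]}}

```text
clock: 2.1
eef_pos: [0.4409, -0.2881, 0.0553]
tool_rot: [0.959, 0.284, -0.001, -0.001]
ft_force: [-0.3, 0.5, 0.7]
grip_width: 0.0856
grasp_force: 0.0
```

>>> {"op": "drive_tool", "data": {"slide": [[0,0,0],[0,0,0],[0,0,0],[0,0,0],[0,0,0],[0,0,0],[0,0,0],[0,0,0]], "rotation": [[0,0,0],[0,0,0],[0,0,0],[0,0,0],[0,0,0],[0,0,0],[0,0,0],[0,0,0]], "gripper": 0.3}}

```text
clock: 3.1
eef_pos: [0.4429, -0.2892, 0.0583]
tool_rot: [0.959, 0.284, 0.001, 0.001]
ft_force: [-0.7, 0.3, 4.6]
grip_width: 0.0457
grasp_force: 55.1
```

```bash
python3 - <<'E'
from h import *
go((.443,-.287,.056))
ims=[]
for n,(u,v) in(("scene",(270,150)),("top",(335,180))):
    c=cam(n); ims.append(cv2.resize(c["image"][v-60:v+60,u-65:u+65],(390,360),interpolation=cv2.INTER_CUBIC))
cv2.imwrite("pics/g1.png",np.hstack(ims)[:,:,::-1])
E
```

```text
t 3.1 p [ 0.4429 -0.2892  0.0583] yaw y -57.0 tilt 0.17 j [-0.58  0.43 -0.2   0.93 -0.    1.99] w 0.0457 gf 55.1
[ 0.443 -0.287  0.056] -> [ 0.005 -0.007  0.009]
```

View pics/g1.png

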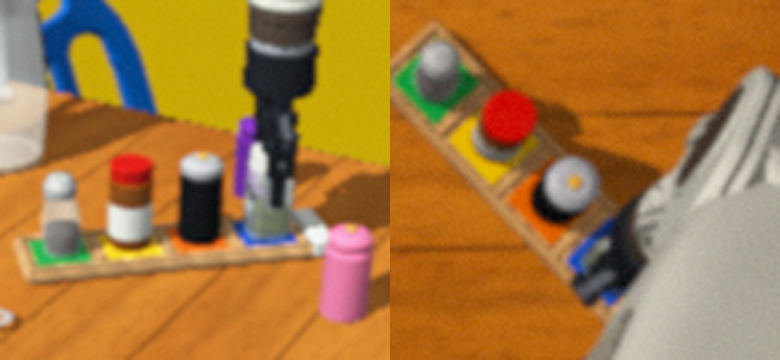

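Left half (scene): the fingers hold the spice jar on the blue pad at about (268,200), clear of the mill at (200,200). Width is 46 mm, so the grip is good.

>>> {"op": "drive_tool", "data": {"slide": [[0,0,-0.06],[0,0,-0.18],[0,0,-0.32],[0,0,-0.43],[0.05,-0.03,-0.49],[0.14,-0.1,-0.5],[0.27,-0.19,-0.5],[0.42,-0.29,-0.5]], "rotation": [[0,0,0],[0,0,0],[0,0,0],[0,0,0],[0,0,0],[0,0,0],[0,0,0],[0,0,0]]}}

```text
clock: 4.2
eef_pos: [0.4905, -0.1687, 0.1815]
tool_rot: [0.959, 0.284, -0.0, -0.0]
ft_force: [0.9, 0.2, -2.6]
grip_width: 0.0456
grasp_force: 55.4
```

>>> {"op": "drive_tool", "data": {"slide": [[0.15,-0.1,0],[0.3,-0.2,0],[0.45,-0.3,0],[0.6,-0.4,0],[0.73,-0.5,0],[0.85,-0.58,0],[0.93,-0.64,0],[0.96,-0.66,0]], "rotation": [[0,0,0],[0,0,0],[0,0,0],[0,0,0],[0,0,0],[0,0,0],[0,0,0],[0,0,0]]}}

```text
clock: 5.2
eef_pos: [0.6018, 0.1002, 0.1813]
tool_rot: [0.959, 0.285, -0.001, -0.0]
ft_force: [-0.4, 0.2, -1.2]
grip_width: 0.0454
grasp_force: 55.4
```

```bash
python3 - <<'E'
from h import *
go((.6473,.2086,.195),(.6473,.2086,.056))
E
```

```text
t 5.2 p [0.6018 0.1002 0.1813] yaw y -56.9 tilt 0.07 j [ 0.16  0.48  0.23  1.32 -0.    2.73] w 0.0454 gf 55.4
[0.6473 0.2086 0.195 ] -> [ 0.389 -0.264 -0.055]
[0.6473 0.2086 0.056 ] -> [0.001 0.    0.556]
```

>>> {"op": "drive_tool", "data": {"slide": [[0.07,-0.05,0],[0.17,-0.12,0],[0.27,-0.18,0],[0.35,-0.24,0],[0.389,-0.264,0],[0.389,-0.264,0.04],[0.389,-0.264,0.12],[0.389,-0.264,0.22]], "rotation": [[0,0,0],[0,0,0],[0,0,0],[0,0,0],[0,0,0],[0,0,0],[0,0,0],[0,0,0]]}}

```text
clock: 6.2
eef_pos: [0.6476, 0.2054, 0.1263]
tool_rot: [0.959, 0.283, 0.0, 0.0]
ft_force: [0.1, 0.2, -1.7]
grip_width: 0.0459
grasp_force: 55.5
```

>>> {"op": "drive_tool", "data": {"slide": [[0,0,0.06],[0,0,0.12],[0,0,0.17],[0,0,0.22],[0,0,0.25],[0,0,0.27],[0,0,0.28],[0,0,0.285]], "rotation": [[0,0,0],[0,0,0],[0,0,0],[0,0,0],[0,0,0],[0,0,0],[0,0,0],[0,0,0]]}}

```text
clock: 7.2
eef_pos: [0.6479, 0.2069, 0.0558]
tool_rot: [0.959, 0.284, 0.0, -0.0]
ft_force: [1.0, -0.2, -1.2]
grip_width: 0.0459
grasp_force: 55.4
```

```bash
python3 - <<'E'
from h import *
go((.6473,.2086,.0553)); print(bot.get_obs()["ft_force"])
ims=[]
for n,(u,v) in(("scene",(170,235)),("top",(155,160))):
    c=cam(n); ims.append(cv2.resize(c["image"][v-60:v+60,u-65:u+65],(390,360),interpolation=cv2.INTER_CUBIC))
cv2.imwrite("pics/p1.png",np.hstack(ims)[:,:,::-1])
E
```

```text
t 7.2 p [0.6479 0.2069 0.0558] yaw y -57.0 tilt 0.03 j [0.31 0.71 0.28 1.14 0.   2.87] w 0.0459 gf 55.4
[0.6473 0.2086 0.0553] -> [ 0.002 -0.007  0.002]
[ 1.02009263 -0.15736947 -1.16656354]
```

View pics/p1.png

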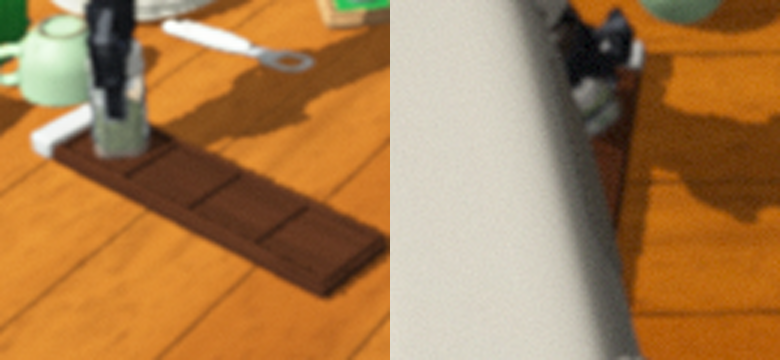

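Left half shows the jar standing inside cell 1 at (120,150), next to the white block at (60,130). I'll release it.

>>> {"op": "drive_tool", "data": {"slide": [[0,0,0.002],[0,0,0.002],[0,0,0.002],[0,0,0.002],[0,0,0.002],[0,0,0.002],[0,0,0],[0,0,-0.05]], "rotation": [[0,0,0],[0,0,0],[0,0,0],[0,0,0],[0,0,0],[0,0,0],[0,0,0],[0,0,0]], "gripper": 1}}

```text
clock: 8.3
eef_pos: [0.6467, 0.2065, 0.0673]
tool_rot: [0.959, 0.284, -0.001, 0.0]
ft_force: [-0.3, 0.6, -0.7]
grip_width: 0.0854
grasp_force: 0.0
```

```bash
python3 - <<'E'
from h import *
go((.6473,.2086,.195),(.500,-.242,.195),(.5,-.242,.054))
E
```

```text
t 8.3 p [0.6467 0.2065 0.0673] yaw y -57.0 tilt 0.16 j [0.31 0.7  0.29 1.17 0.   2.87] w 0.0854 gf 0.0
[0.6473 0.2086 0.195 ] -> [ 0.005 -0.006 -0.511]
[ 0.5   -0.242  0.195] -> [-1.476  1.191  0.003]
[ 0.5   -0.242  0.054] -> [0.002 0.    0.564]
```

>>> {"op": "drive_tool", "data": {"slide": [[0,0,-0.12],[0,0,-0.28],[0,0,-0.42],[-0.06,0.05,-0.5],[-0.18,0.15,-0.5],[-0.35,0.28,-0.5],[-0.53,0.43,-0.5],[-0.72,0.58,-0.5]], "rotation": [[0,0,0],[0,0,0],[0,0,0],[0,0,0],[0,0,0],[0,0,0],[0,0,0],[0,0,0]]}}

```text
clock: 9.3
eef_pos: [0.5739, -0.0154, 0.1929]
tool_rot: [0.959, 0.284, -0.0, 0.0]
ft_force: [0.3, -0.9, 0.8]
grip_width: 0.0858
grasp_force: 0.0
```

>>> {"op": "drive_tool", "data": {"slide": [[-0.17,0.14,0],[-0.34,0.27,0],[-0.5,0.4,0],[-0.62,0.5,0],[-0.71,0.57,0],[-0.75,0.6,0],[-0.751,0.604,0],[-0.751,0.604,0]], "rotation": [[0,0,0],[0,0,0],[0,0,0],[0,0,0],[0,0,0],[0,0,0],[0,0,0],[0,0,0]]}}

```text
clock: 10.3
eef_pos: [0.5005, -0.2409, 0.193]
tool_rot: [0.959, 0.284, 0.0, -0.0]
ft_force: [-0.1, 0.1, -0.3]
grip_width: 0.0854
grasp_force: 0.0
```

```bash
python3 - <<'E'
from h import *
go((.5,-.242,.055)); 
c=cam("top"); cv2.imwrite("pics/t2.png",cv2.resize(c["image"][90:245,110:370],(780,465))[:,:,::-1])
P=pts(c); m=np.zeros(P.shape[:2],bool); m[100:140,130:185]=1; m&=P[...,2]>.085; print(m.sum(),np.median(P[m],0) if m.any() else 0, [x.mean() for x in np.nonzero(m)])
E
```

```text
t 10.3 p [ 0.5005 -0.2409  0.193 ] yaw y -57.0 tilt 0.03 j [-0.45  0.37  0.08  1.28  0.    2.12] w 0.0854 gf 0.0
[ 0.5   -0.242  0.055] -> [-0.004  0.003  0.552]
339 [0.64298358 0.20282286 0.11320324] [np.float64(127.8613569321534), np.float64(150.85250737463127)]
```

View pics/t2.png

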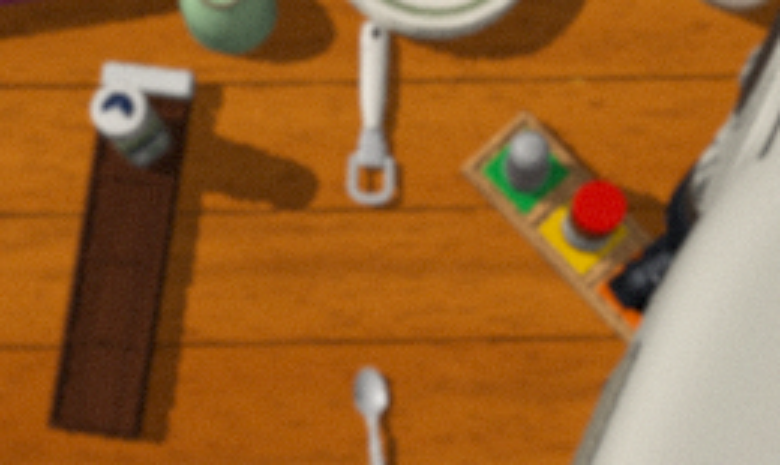

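The spice jar stands in cell 1 (top at (118,110), base at (150,155)) and is centred within a few mm. The gripper is above the mill.

>>> {"op": "drive_tool", "data": {"slide": [[0,0,0.06],[0,0,0.16],[0,0,0.28],[0,0,0.38],[0,0,0.46],[-0.003,0.003,0.51],[-0.003,0.003,0.54],[-0.003,0.003,0.55]], "rotation": [[0,0,0],[0,0,0],[0,0,0],[0,0,0],[0,0,0],[0,0,0],[0,0,0],[0,0,0]]}}

```text
clock: 11.35
eef_pos: [0.5002, -0.2426, 0.0553]
tool_rot: [0.959, 0.284, -0.0, -0.0]
ft_force: [-0.2, -0.7, 0.1]
grip_width: 0.0854
grasp_force: 0.0
```

>>> {"op": "drive_tool", "data": {"slide": [[0,0,0],[0,0,0],[0,0,0],[0,0,0],[0,0,0],[0,0,0],[0,0,0],[0,0,0]], "rotation": [[0,0,0],[0,0,0],[0,0,0],[0,0,0],[0,0,0],[0,0,0],[0,0,0],[0,0,0]], "gripper": 0.3}}

```text
clock: 12.35
eef_pos: [0.501, -0.2432, 0.0566]
tool_rot: [0.959, 0.284, 0.001, 0.001]
ft_force: [0.5, -0.5, 5.9]
grip_width: 0.0455
grasp_force: 61.4
```

```bash
python3 - <<'E'
from h import *
go((.5,-.242,.19),(.5730,.2190,.19),(.5730,.2190,.055))
E
```

```text
t 12.35 p [ 0.501  -0.2432  0.0566] yaw y -57.0 tilt 0.13 j [-0.45  0.48 -0.12  0.96 -0.    2.11] w 0.0455 gf 61.4
[ 0.5   -0.242  0.19 ] -> [ 0.    -0.005 -0.533]
[0.573 0.219 0.19 ] -> [ 1.249e+00 -1.388e+00 -1.000e-03]
[0.573 0.219 0.055] -> [-0.001 -0.001  0.54 ]
```

>>> {"op": "drive_tool", "data": {"slide": [[0,0,-0.06],[0,0,-0.18],[0,0,-0.32],[0,0,-0.43],[0.04,-0.04,-0.49],[0.11,-0.12,-0.5],[0.21,-0.24,-0.5],[0.33,-0.37,-0.5]], "rotation": [[0,0,0],[0,0,0],[0,0,0],[0,0,0],[0,0,0],[0,0,0],[0,0,0],[0,0,0]]}}

```text
clock: 13.35
eef_pos: [0.5183, -0.1184, 0.18]
tool_rot: [0.959, 0.284, -0.001, -0.001]
ft_force: [-0.1, 0.2, -0.8]
grip_width: 0.0455
grasp_force: 61.5
```

>>> {"op": "drive_tool", "data": {"slide": [[0.13,-0.14,0],[0.26,-0.29,0],[0.4,-0.44,0],[0.53,-0.58,0],[0.64,-0.71,0],[0.73,-0.82,0],[0.8,-0.89,0],[0.82,-0.91,0]], "rotation": [[0,0,0],[0,0,0],[0,0,0],[0,0,0],[0,0,0],[0,0,0],[0,0,0],[0,0,0]]}}

```text
clock: 14.35
eef_pos: [0.5667, 0.1837, 0.18]
tool_rot: [0.959, 0.285, -0.001, 0.0]
ft_force: [-0.6, -0.5, -1.1]
grip_width: 0.0455
grasp_force: 61.5
```

```bash
python3 - <<'E'
from h import *
go((.5730,.2190,.0536))
E
```

```text
t 14.35 p [0.5667 0.1837 0.18  ] yaw y -56.9 tilt 0.07 j [ 0.31  0.46  0.18  1.3  -0.    2.88] w 0.0455 gf 61.5
[0.573  0.219  0.0536] -> [ 0.099 -0.105  0.505]
```

>>> {"op": "drive_tool", "data": {"slide": [[0.05,-0.05,0],[0.098,-0.105,0.03],[0.098,-0.105,0.12],[0.098,-0.105,0.24],[0.098,-0.105,0.35],[0.098,-0.105,0.43],[0.098,-0.105,0.48],[0.098,-0.105,0.5]], "rotation": [[0,0,0],[0,0,0],[0,0,0],[0,0,0],[0,0,0],[0,0,0],[0,0,0],[0,0,0]]}}

```text
clock: 15.35
eef_pos: [0.573, 0.2174, 0.0546]
tool_rot: [0.959, 0.284, -0.001, 0.0]
ft_force: [0.4, -0.4, -2.0]
grip_width: 0.0453
grasp_force: 61.5
```

>>> {"op": "drive_tool", "data": {"slide": [[0,0,0.002],[0,0,0.003],[0,0,0.004],[0,0,0.004],[0,0,0.004],[0,0,0.004],[0,0,0.004],[0,0,0.004]], "rotation": [[0,0,0],[0,0,0],[0,0,0],[0,0,0],[0,0,0],[0,0,0],[0,0,0],[0,0,0]]}}

```text
clock: 16.35
eef_pos: [0.5733, 0.2175, 0.0545]
tool_rot: [0.959, 0.284, -0.0, 0.0]
ft_force: [0.3, -0.3, -1.5]
grip_width: 0.0458
grasp_force: 61.5
```

>>> {"op": "drive_tool", "data": {"slide": [[0,0,0],[0,0,0],[0,0,0],[0,0,0],[0,0,0],[0,0,0],[0,0,0],[0,0,-0.05]], "rotation": [[0,0,0],[0,0,0],[0,0,0],[0,0,0],[0,0,0],[0,0,0],[0,0,0],[0,0,0]], "gripper": 1}}

```text
clock: 17.35
eef_pos: [0.5723, 0.2172, 0.0664]
tool_rot: [0.959, 0.284, -0.001, 0.0]
ft_force: [0.1, 0.2, 0.1]
grip_width: 0.0854
grasp_force: 0.0
```

```bash
python3 - <<'E'
from h import *
go((.573,.219,.192),(.556,-.191,.192),(.556,-.191,.055))
E
```

```text
t 17.35 p [0.5723 0.2172 0.0664] yaw y -57.0 tilt 0.16 j [0.36 0.57 0.06 1.06 0.   2.93] w 0.0854 gf 0.0
[0.573 0.219 0.192] -> [ 0.005 -0.005 -0.503]
[ 0.556 -0.191  0.192] -> [-0.95   1.339  0.002]
[ 0.556 -0.191  0.055] -> [0.001 0.    0.548]
```

Next is the red jar.

>>> {"op": "drive_tool", "data": {"slide": [[0,0,-0.12],[0,0,-0.28],[0,0,-0.42],[-0.04,0.06,-0.5],[-0.12,0.17,-0.5],[-0.23,0.32,-0.5],[-0.34,0.48,-0.5],[-0.46,0.65,-0.5]], "rotation": [[0,0,0],[0,0,0],[0,0,0],[0,0,0],[0,0,0],[0,0,0],[0,0,0],[0,0,0]]}}

```text
clock: 18.35
eef_pos: [0.5655, 0.0174, 0.1933]
tool_rot: [0.959, 0.284, 0.001, 0.0]
ft_force: [0.4, -0.8, -0.1]
grip_width: 0.0858
grasp_force: 0.0
```

>>> {"op": "drive_tool", "data": {"slide": [[-0.12,0.17,0],[-0.23,0.33,0],[-0.33,0.47,0],[-0.41,0.58,0],[-0.46,0.65,0],[-0.485,0.684,0],[-0.485,0.684,0],[-0.485,0.684,0]], "rotation": [[0,0,0],[0,0,0],[0,0,0],[0,0,0],[0,0,0],[0,0,0],[0,0,0],[0,0,0]]}}

```text
clock: 19.35
eef_pos: [0.5569, -0.1897, 0.1921]
tool_rot: [0.959, 0.285, 0.0, -0.0]
ft_force: [0.1, 0.2, -0.3]
grip_width: 0.0857
grasp_force: 0.0
```

```bash
python3 - <<'E'
from h import *
go((.556,-.191,.055)); 
c=cam("top"); P=pts(c)
for r in((100,142,130,170),(132,160,130,165)):
    m=np.zeros(P.shape[:2],bool); m[r[0]:r[1],r[2]:r[3]]=1; m&=P[...,2]>.085
    l,st=cv2.connectedComponentsWithStats(m.astype(np.uint8))[1:3]
    for i in range(1,len(st)):
        if st[i,4]>30: print(st[i],np.median(P[l==i],0).round(4))
E
```

```text
t 19.35 p [ 0.5569 -0.1897  0.1921] yaw y -56.9 tilt 0.03 j [-0.33  0.43  0.18  1.32  0.    2.24] w 0.0857 gf 0.0
[ 0.556 -0.191  0.055] -> [-0.006  0.003  0.548]
[141 118  22  21 334] [0.6433 0.2034 0.1126]
[143 132  20   7  92] [0.6293 0.2028 0.1049]
[137 148  20  12 195] [0.577  0.2142 0.1064]
```

>>> {"op": "drive_tool", "data": {"slide": [[0,0,0.06],[0,0,0.16],[0,0,0.28],[0,0,0.38],[0,0,0.46],[-0.005,0.003,0.51],[-0.005,0.003,0.54],[-0.005,0.003,0.546]], "rotation": [[0,0,0],[0,0,0],[0,0,0],[0,0,0],[0,0,0],[0,0,0],[0,0,0],[0,0,0]]}}

```text
clock: 20.4
eef_pos: [0.5561, -0.192, 0.0553]
tool_rot: [0.959, 0.284, -0.0, -0.0]
ft_force: [-0.6, -0.4, 0.4]
grip_width: 0.0851
grasp_force: 0.0
```

>>> {"op": "drive_tool", "data": {"slide": [[0,0,0],[0,0,0],[0,0,0],[0,0,0],[0,0,0],[0,0,0],[0,0,0],[0,0,0]], "rotation": [[0,0,0],[0,0,0],[0,0,0],[0,0,0],[0,0,0],[0,0,0],[0,0,0],[0,0,0]], "gripper": 0.3}}

```text
clock: 21.4
eef_pos: [0.557, -0.1926, 0.0567]
tool_rot: [0.959, 0.284, 0.001, 0.001]
ft_force: [-0.5, -1.4, 5.8]
grip_width: 0.0447
grasp_force: 60.8
```

```bash
python3 - <<'E'
from h import *
go((.556,-.191,.18),(.4988,.2294,.18))
E
```

```text
t 21.4 p [ 0.557  -0.1926  0.0567] yaw y -57.0 tilt 0.14 j [-0.33  0.54 -0.02  1.   -0.    2.23] w 0.0447 gf 60.8
[ 0.556 -0.191  0.18 ] -> [ 0.001 -0.006 -0.493]
[0.4988 0.2294 0.18  ] -> [ 0.724 -1.535 -0.002]
```

>>> {"op": "drive_tool", "data": {"slide": [[0,0,-0.06],[0,0,-0.18],[0,0,-0.32],[0,0,-0.43],[0.02,-0.05,-0.49],[0.07,-0.14,-0.5],[0.13,-0.27,-0.5],[0.2,-0.42,-0.5]], "rotation": [[0,0,0],[0,0,0],[0,0,0],[0,0,0],[0,0,0],[0,0,0],[0,0,0],[0,0,0]]}}

```text
clock: 22.4
eef_pos: [0.5396, -0.0751, 0.1798]
tool_rot: [0.959, 0.284, -0.001, -0.001]
ft_force: [0.3, -0.1, -1.6]
grip_width: 0.0448
grasp_force: 61.1
```

>>> {"op": "drive_tool", "data": {"slide": [[0.07,-0.15,0],[0.15,-0.31,0],[0.23,-0.47,0],[0.3,-0.63,0],[0.37,-0.77,0],[0.42,-0.89,0],[0.45,-0.96,0],[0.46,-1.0,0]], "rotation": [[0,0,0],[0,0,0],[0,0,0],[0,0,0],[0,0,0],[0,0,0],[0,0,0],[0,0,0]]}}

```text
clock: 23.4
eef_pos: [0.5004, 0.1963, 0.1801]
tool_rot: [0.959, 0.284, -0.001, 0.0]
ft_force: [-0.5, -0.6, -1.1]
grip_width: 0.0447
grasp_force: 61.1
```

```bash
python3 - <<'E'
from h import *
go((.4988,.2294,.0537))
E
```

```text
t 23.4 p [0.5004 0.1963 0.1801] yaw y -56.9 tilt 0.07 j [ 0.37  0.34  0.01  1.24 -0.    2.94] w 0.0447 gf 61.1
[0.4988 0.2294 0.0537] -> [ 0.068 -0.114  0.506]
```

>>> {"op": "drive_tool", "data": {"slide": [[0.035,-0.06,0],[0.068,-0.117,0.03],[0.068,-0.117,0.12],[0.068,-0.117,0.24],[0.068,-0.117,0.35],[0.068,-0.117,0.43],[0.068,-0.117,0.48],[0.068,-0.117,0.503]], "rotation": [[0,0,0],[0,0,0],[0,0,0],[0,0,0],[0,0,0],[0,0,0],[0,0,0],[0,0,0]]}}

```text
clock: 24.4
eef_pos: [0.4993, 0.2292, 0.054]
tool_rot: [0.959, 0.284, -0.001, 0.0]
ft_force: [-0.4, -0.2, -1.6]
grip_width: 0.0446
grasp_force: 61.1
```

>>> {"op": "drive_tool", "data": {"slide": [[0,0,0.001],[0,0,0.001],[0,0,0.001],[0,0,0.001],[0,0,0],[0,0,0],[0,0,0],[0,0,-0.05]], "rotation": [[0,0,0],[0,0,0],[0,0,0],[0,0,0],[0,0,0],[0,0,0],[0,0,0],[0,0,0]], "gripper": 1}}

```text
clock: 25.4
eef_pos: [0.4986, 0.2288, 0.0667]
tool_rot: [0.959, 0.284, -0.001, 0.0]
ft_force: [0.9, 1.0, 0.5]
grip_width: 0.0857
grasp_force: 0.0
```

```bash
python3 - <<'E'
from h import *
go((.4988,.2294,.192),(.610,-.138,.192),(.610,-.138,.052))
E
```

```text
t 25.4 p [0.4986 0.2288 0.0667] yaw y -57.0 tilt 0.16 j [ 0.43  0.46 -0.13  0.98  0.    3.  ] w 0.0857 gf 0.0
[0.4988 0.2294 0.192 ] -> [ 0.001 -0.002 -0.501]
[ 0.61  -0.138  0.192] -> [-4.270e-01  1.475e+00  1.000e-03]
[ 0.61  -0.138  0.052] -> [0.002 0.    0.56 ]
```

>>> {"op": "drive_tool", "data": {"slide": [[0,0,-0.12],[0,0,-0.28],[0,0,-0.42],[-0.02,0.07,-0.5],[-0.06,0.19,-0.5],[-0.1,0.35,-0.5],[-0.15,0.52,-0.5],[-0.2,0.69,-0.5]], "rotation": [[0,0,0],[0,0,0],[0,0,0],[0,0,0],[0,0,0],[0,0,0],[0,0,0],[0,0,0]]}}

```text
clock: 26.4
eef_pos: [0.552, 0.0562, 0.1934]
tool_rot: [0.959, 0.284, 0.001, 0.0]
ft_force: [1.0, -0.5, 0.0]
grip_width: 0.0852
grasp_force: 0.0
```

>>> {"op": "drive_tool", "data": {"slide": [[-0.05,0.18,0],[-0.1,0.35,0],[-0.15,0.51,0],[-0.19,0.64,0],[-0.215,0.73,0],[-0.226,0.783,0],[-0.226,0.783,0],[-0.226,0.783,0]], "rotation": [[0,0,0],[0,0,0],[0,0,0],[0,0,0],[0,0,0],[0,0,0],[0,0,0],[0,0,0]]}}

```text
clock: 27.4
eef_pos: [0.6106, -0.1365, 0.1923]
tool_rot: [0.959, 0.285, -0.0, -0.0]
ft_force: [-0.3, 0.2, -0.2]
grip_width: 0.0854
grasp_force: 0.0
```

```bash
python3 - <<'E'
from h import *
go((.610,-.138,.0525))
E
```

```text
t 27.4 p [ 0.6106 -0.1365  0.1923] yaw y -56.9 tilt 0.04 j [-0.22  0.51  0.3   1.36  0.    2.34] w 0.0854 gf 0.0
[ 0.61   -0.138   0.0525] -> [-0.005  0.004  0.559]
```

>>> {"op": "drive_tool", "data": {"slide": [[0,0,0.06],[0,0,0.16],[0,0,0.28],[0,0,0.38],[0,0,0.46],[-0.004,0.003,0.52],[-0.004,0.003,0.56],[-0.004,0.003,0.572]], "rotation": [[0,0,0],[0,0,0],[0,0,0],[0,0,0],[0,0,0],[0,0,0],[0,0,0],[0,0,0]]}}

```text
clock: 28.4
eef_pos: [0.61, -0.1385, 0.0487]
tool_rot: [0.959, 0.284, -0.0, -0.0]
ft_force: [-0.3, -0.9, 0.2]
grip_width: 0.0854
grasp_force: 0.0
```

>>> {"op": "drive_tool", "data": {"slide": [[0,0,0],[0,0,0],[0,0,0],[0,0,0],[0,0,0],[0,0,0],[0,0,0],[0,0,0]], "rotation": [[0,0,0],[0,0,0],[0,0,0],[0,0,0],[0,0,0],[0,0,0],[0,0,0],[0,0,0]], "gripper": 0.3}}

```text
clock: 29.4
eef_pos: [0.6113, -0.1388, 0.0508]
tool_rot: [0.959, 0.284, 0.001, 0.0]
ft_force: [-0.3, 0.3, 5.8]
grip_width: 0.0379
grasp_force: 60.5
```

```bash
python3 - <<'E'
from h import *
go((.61,-.138,.18),(.4245,.2398,.18))
E
```

```text
t 29.4 p [ 0.6113 -0.1388  0.0508] yaw y -57.0 tilt 0.15 j [-0.22  0.61  0.09  1.04  0.    2.34] w 0.0379 gf 60.5
[ 0.61  -0.138  0.18 ] -> [-0.001 -0.005 -0.517]
[0.4245 0.2398 0.18  ] -> [ 0.201 -1.672 -0.002]
```

The width of 38 mm is less than expected (44 minus about 1.4), so I'm looking before lifting.

```bash
python3 - <<'E'
from h import *
ims=[]
for n,(u,v) in(("scene",(235,150)),("top",(290,150))):
    c=cam(n); ims.append(cv2.resize(c["image"][v-45:v+45,u-48:u+48],(384,360),interpolation=cv2.INTER_CUBIC))
cv2.imwrite("pics/g4.png",np.hstack(ims)[:,:,::-1])
E
```

```text
(no output)
```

View pics/g4.png

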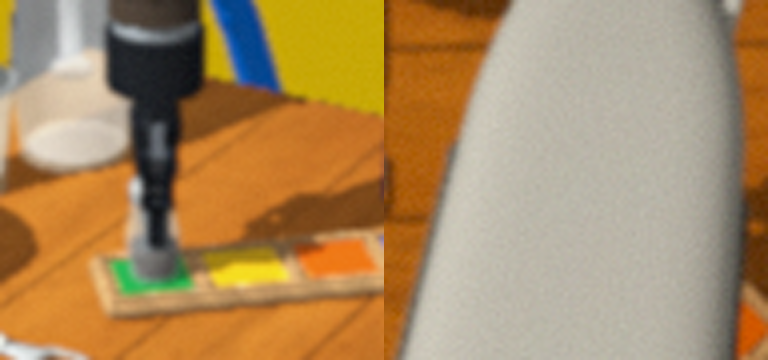

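The picture shows the shaker upright with the finger on its midline (base at (155,265)), so the body is simply a little narrower there. Lifting slowly.

>>> {"op": "drive_tool", "data": {"slide": [[0,0,-0.02],[0,0,-0.06],[0,0,-0.13],[0,0,-0.21],[0,0,-0.3],[0,0,-0.39],[0,0,-0.46],[0,0,-0.5]], "rotation": [[0,0,0],[0,0,0],[0,0,0],[0,0,0],[0,0,0],[0,0,0],[0,0,0],[0,0,0]]}}

```text
clock: 30.5
eef_pos: [0.611, -0.139, 0.1766]
tool_rot: [0.959, 0.284, 0.001, 0.001]
ft_force: [-1.2, -0.3, -0.9]
grip_width: 0.0375
grasp_force: 60.0
```

>>> {"op": "drive_tool", "data": {"slide": [[0.01,-0.05,0],[0.02,-0.15,0],[0.03,-0.28,0],[0.05,-0.42,0],[0.07,-0.56,0],[0.08,-0.68,0],[0.09,-0.77,0],[0.1,-0.82,0]], "rotation": [[0,0,0],[0,0,0],[0,0,0],[0,0,0],[0,0,0],[0,0,0],[0,0,0],[0,0,0]]}}

```text
clock: 31.5
eef_pos: [0.518, 0.0482, 0.1736]
tool_rot: [0.959, 0.285, -0.001, -0.0]
ft_force: [0.1, -0.4, -0.3]
grip_width: 0.0373
grasp_force: 60.0
```

>>> {"op": "drive_tool", "data": {"slide": [[0.01,-0.06,0],[0.02,-0.17,0],[0.03,-0.3,0],[0.05,-0.44,0],[0.07,-0.58,0],[0.08,-0.7,0],[0.09,-0.79,0],[0.1,-0.83,0]], "rotation": [[0,0,0],[0,0,0],[0,0,0],[0,0,0],[0,0,0],[0,0,0],[0,0,0],[0,0,0]]}}

```text
clock: 32.5
eef_pos: [0.4271, 0.2353, 0.1742]
tool_rot: [0.959, 0.284, -0.0, 0.0]
ft_force: [-0.7, 0.3, -0.1]
grip_width: 0.0376
grasp_force: 60.1
```

```bash
python3 - <<'E'
from h import *
go((.4245,.2398,.0478))
c=cam("scene"); u,v=180,200; cv2.imwrite("pics/a4.png",cv2.resize(c["image"][v-95:v+85,u-110:u+110],(770,600*180//171 if 0 else 600),interpolation=cv2.INTER_CUBIC)[:,:,::-1])
E
```

```text
t 32.5 p [0.4271 0.2353 0.1742] yaw y -56.9 tilt 0.01 j [ 0.5   0.25 -0.14  1.19 -0.    3.07] w 0.0376 gf 60.1
[0.4245 0.2398 0.0478] -> [ 0.001 -0.021  0.505]
```

View pics/a4.png

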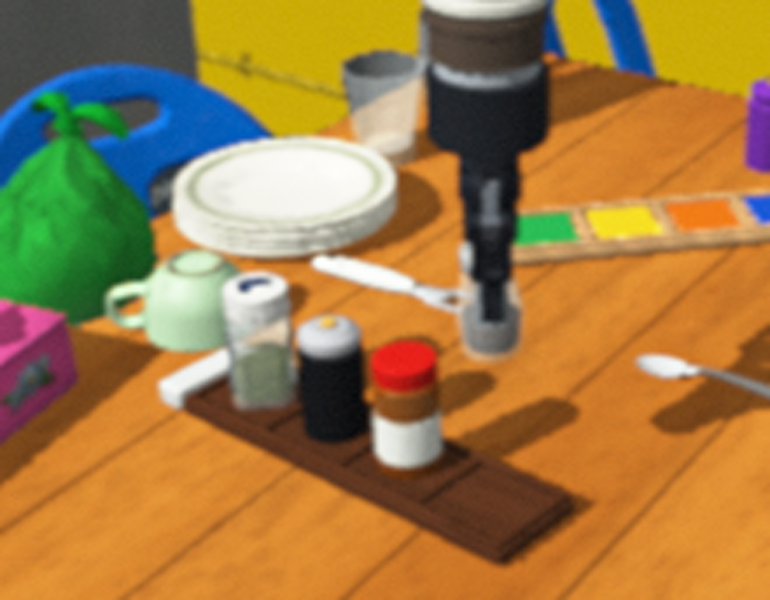

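The shaker hangs upright at (490,320). The three others stand in cells 1–3 in the right order, and cell 4 at (500,500) is empty.

>>> {"op": "drive_tool", "data": {"slide": [[0.001,-0.021,0.02],[0.001,-0.021,0.08],[0.001,-0.021,0.17],[0.001,-0.021,0.27],[0.001,-0.021,0.36],[0.001,-0.021,0.44],[0.001,-0.021,0.49],[0.001,-0.021,0.5]], "rotation": [[0,0,0],[0,0,0],[0,0,0],[0,0,0],[0,0,0],[0,0,0],[0,0,0],[0,0,0]]}}

```text
clock: 33.55
eef_pos: [0.4243, 0.2381, 0.0481]
tool_rot: [0.959, 0.284, -0.001, 0.0]
ft_force: [0.7, 0.1, -1.5]
grip_width: 0.0378
grasp_force: 60.1
```

>>> {"op": "drive_tool", "data": {"slide": [[0,0,0.001],[0,0,0.002],[0,0,0.003],[0,0,0.004],[0,0,0.005],[0,0,0.006],[0,0,0.006],[0,0,0.006]], "rotation": [[0,0,0],[0,0,0],[0,0,0],[0,0,0],[0,0,0],[0,0,0],[0,0,0],[0,0,0]]}}

```text
clock: 34.55
eef_pos: [0.425, 0.239, 0.0478]
tool_rot: [0.959, 0.284, -0.0, -0.0]
ft_force: [-0.2, 1.1, -0.1]
grip_width: 0.0374
grasp_force: 60.1
```

>>> {"op": "drive_tool", "data": {"slide": [[0,0,0],[0,0,0],[0,0,0],[0,0,0],[0,0,0],[0,0,0],[0,0,0],[0,0,-0.05]], "rotation": [[0,0,0],[0,0,0],[0,0,0],[0,0,0],[0,0,0],[0,0,0],[0,0,0],[0,0,0]], "gripper": 1}}

```text
clock: 35.55
eef_pos: [0.4241, 0.2385, 0.0599]
tool_rot: [0.959, 0.284, -0.001, 0.0]
ft_force: [-0.4, 0.0, 0.4]
grip_width: 0.0856
grasp_force: 0.0
```

>>> {"op": "drive_tool", "data": {"slide": [[0,0,-0.12],[0,0,-0.28],[0,0,-0.45],[0,0,-0.55],[0,0.1,-0.6],[0,0.25,-0.6],[0,0.42,-0.6],[0,0.6,-0.6]], "rotation": [[0,0,0],[0,0,0],[0,0,0],[0,0,0],[0,0,0],[0,0,0],[0,0,0],[0,0,0]]}}

```text
clock: 36.55
eef_pos: [0.5073, 0.1123, 0.2115]
tool_rot: [0.959, 0.284, 0.001, -0.0]
ft_force: [1.5, 0.4, 0.8]
grip_width: 0.0857
grasp_force: 0.0
```

>>> {"op": "drive_tool", "data": {"slide": [[0,0.2,0],[0,0.4,0],[0,0.55,0],[0,0.7,0],[0,0.8,0],[0,0.85,0],[0,0.85,0],[0,0.85,0]], "rotation": [[0,0,0],[0,0,0],[0,0,0],[0,0,0],[0,0,0],[0,0,0],[0,0,0],[0,0,0]]}}

```text
clock: 37.55
eef_pos: [0.6219, -0.0641, 0.2105]
tool_rot: [0.959, 0.284, -0.0, -0.0]
ft_force: [0.7, 0.4, 0.0]
grip_width: 0.0857
grasp_force: 0.0
```

```bash
python3 - <<'E'
from h import *
go()
c=cam("top"); s=cam("scene"); P=pts(c)
cv2.imwrite("pics/f.png",np.hstack([cv2.resize(c["image"][100:245,110:200],(310,500)),cv2.resize(s["image"][170:280,100:245],(480,500))])[:,:,::-1])
m=np.zeros(P.shape[:2],bool); m[100:245,115:185]=1; m&=P[...,2]>.085
l,st=cv2.connectedComponentsWithStats(m.astype(np.uint8))[1:3]
d=np.array([.990,-.139]); n=np.array([-.139*-1,.990]); O=np.array([.5359,.2242])
for i in range(1,len(st)):
    if st[i,4]>30: q=P[l==i]; p=np.median(q,0); print(p.round(4),"along",(d@(p[:2]-O)).round(4),"across",(n@(p[:2]-O)).round(4),"zmax",np.percentile(q[:,2],95).round(4))
E
```

```text
t 37.55 p [ 0.6219 -0.0641  0.2105] yaw y -57.0 tilt 0.03 j [-0.1   0.5   0.34  1.4   0.    2.46] w 0.0857 gf 0.0
[0.6438 0.2034 0.1132] along 0.1097 across -0.0056 zmax 0.1173
[0.5714 0.2146 0.1055] along 0.0365 across -0.0046 zmax 0.1107
[0.4994 0.226  0.1092] along -0.0364 across -0.0033 zmax 0.1124
[0.4243 0.2372 0.1012] along -0.1123 across -0.0026 zmax 0.1058
```

View pics/f.png

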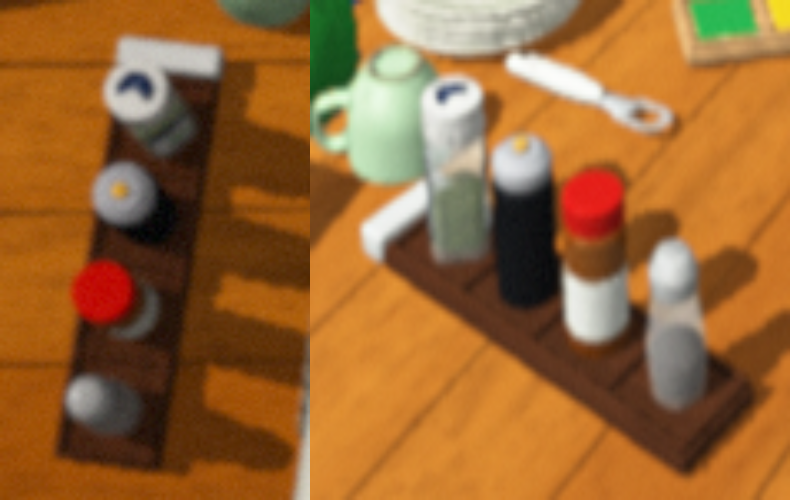

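All four stand upright in cells 1–4 (spice jar, mill, red jar, shaker), within about 6 mm of centre, and the arm is clear. I'm handing the job in.

```bash
python3 -c "
from workcell import bot; print(bot.job_done())"
```

```text
the job is handed in; nothing more can be done
None
```

The four containers are in the new dark rack in the same order from the white end (spice jar, mill, red jar, shaker), all upright and measured within about 6 mm of their cell centres; I handed the job in at about 38 s, and the interface gave no verdict.

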